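Set the nut runner's clutch and hold the bolt head behind the bracket

TASK

The nut runner on the front of the steel bracket is running slowly and the loose bolt just spins along with its nut. First turn the runner's grey clutch collar to setting 6 (the wide yellow tick) and let go of it, then reach down into the narrow gap behind the bracket, grasp the hidden brass bolt head between the fingers and hold it so that it stops turning. Finish while still holding it, leave the collar at 6, and leave the other things on the bench where they are.

Things in the scene. Friction and masses are not known exactly. Their poses are not given: they have to be found in the camera images.
- rig: Fixed grey base plate (x -165 to 105 mm, y -120 to 120 mm, 12 mm thick) that carries bracket, nut runner and blue block. Origin on the table surface, under the middle of the bracket plate; x points from the nut runner through the bracket to the gap behind it, y to the left of that, z up; its yaw varies. All 'rig' coordinates below are in this frame.
- gap_mouth (a point): Point in the mouth of the gap: rig x 32, y 0, z 115 mm. Bracket: steel plate 8 mm thick (rig x -4 to 4 mm), 120 mm wide, top at z 115 mm. The gap behind it is 56 mm wide (x 4 to 60 mm), open upward and at both y ends, floor at z 12 mm. Its far wall is a blue block, x 60 to 95 mm, y -75 to 75 mm, top at z 90 mm.
- bolt_head (a point): Centre of the brass hexagonal bolt head in the gap: rig x 28, y 0, z 85 mm, 30 mm below the bracket's top. 24 mm across flats, 27.7 mm across corners, 16 mm long (rig x 20 to 36 mm), on an 18 mm round shank; free space 50 mm to either side in y. The point's x axis is the bolt axis (parallel to rig x); it turns with the bolt.
- bolt (a joint): Bolt angle about rig x, rad, growing clockwise as seen from the runner. At 0 and every 60 deg (1.047 rad) two flats stand upright, facing rig +y and -y. Left alone it turns all the time at about 0.2 rad/s, dragged by about 0.06 N m. Fingers closing on it along rig y swing the nearest flats against themselves and stop it.
- runner (a point): Top of the orange nut runner's scale disc, on the collar's axis: rig x -100, y 0, z 118 mm. The disc is black, 78 mm in diameter, 4 mm thick, with ticks; below it the runner is a level cylinder 56 mm in diameter, axis at z 85 mm, rig x -140 to -50 mm. The dark socket between runner and bracket turns all the time.
- collar (a joint): Clutch collar angle, rad: 0 is setting 1, and each further setting is 20 deg (0.349 rad) more, up to setting 8; setting 6 is 1.745 rad. Grows clockwise as seen from above. It clicks into each setting by itself when let go within about 0.1 rad of it; a click takes about 0.03 N m.
- collar_axis (a point): Centre of the collar's top face: rig x -100 mm, y 0, z 156 mm. The collar is a grey ribbed upright cylinder 44 mm in diameter and 38 mm tall (z 118 to 156 mm) that turns about the vertical.
- collar_mark (a point): Outer end of the white pointer line on the collar's top, 20 mm from its axis. At setting 1 it points 100 deg counterclockwise (from above) of rig x; at setting 6 it points along rig x, straight at the bracket, over the wide yellow tick of the scale disc (the other ticks are white).
- spare_bolt: Bystander: brass bolt 50 mm tall standing on its head (26 mm) on the base plate; origin under it.
- washer: Bystander: steel washer 34 mm in diameter, 4 mm thick, on the base plate; origin under it.
- mallet: Bystander: small mallet with a wooden handle, lying on the table at the left.
- driver: Bystander: screwdriver with a red handle, lying on the table at the left.
- tin: Bystander: tin 80 mm in diameter, 45 mm tall, on the table at the right; origin under it.
- jar: Bystander: amber jar 60 mm in diameter, 75 mm tall, on the table at the right; origin under it.
- bobbin: Bystander: wooden bobbin 48 mm in diameter, 55 mm tall, on the table at the right; origin under it.

How it is judged:
By the outcome, as a careful person would: the job done as asked, in the order asked, and still so for the second after the job is handed in, while the arm keeps its last pose, push and grip.
It also fails if it takes over 51 s, if anything falls off the work surface, if the arm or the gripper's body presses on something with over 40 N, if the wrist force passes 120 N, or if a joint passes its speed limit or range.

ROBOT

A 6-joint arm with a two-finger parallel gripper is mounted at the origin on the work surface. World frame = base frame: x ahead of the robot, y to its left, z up, the work surface at z = 0. Lengths are in m, angles in rad, forces in N, time in s.
With the tool pointing down it reaches from about 0.275 to 0.725 m from the base axis. Payload 15.9 kg.
Tool frame: the origin (TCP) lies on the front face of the gripper's body, between the roots of the fingers; the fingertips stand 73 mm ahead of it and the grasp point (between the pads) lies arm.grip_depth ahead of it (arm.grip_depth is the distance from the TCP to the grasp point, in m); z points along the fingers, y is the direction in which the jaws open and shut (so a half turn about z gives the same grasp; the last joint's range is limited). The gripper opens to 85 mm and grips with 20 to 120 N. Pads are 22 mm wide; open, the fingers measure 114 mm over their backs; the gripper's body (76 mm by 85 mm) begins 54 mm behind the grasp point. The pads swing forward as they close: fully open they stand 13 mm farther back than shut.
Start: joints at [1.18, 0.213, -0.034, 1.323, 0, 1.571], TCP at [0.19, 0.462, 0.304] pointing down, gripper open.
Joint ranges: [-2.98, 2.98], [-0.74, 1.72], [-1.14, 1.35], [-2.1, 2.04], [-1.57, 1.44], [-3.14, 3.14]. Speed limits (rad/s): [1.89, 1.89, 2.39, 2.57, 3.14, 3.14].

INTERFACE

Orientations are given as a unit quaternion [w, x, y, z].
In Python, from station import arm gives the robot as it stands.
- The arm moves only by the tool servo_tool, never from a script. Its argument "rows" is a list of rows, each an object with "slide": the shift along the world's x, y, z as a fraction of full scale, a list of three; "dr": the turn, a rotation vector about the world's x, y, z as a fraction of full scale, a list of three; "hand": the opening in per cent of the stroke, from 0 (shut) to 100 (fully open). In form: [{"slide": [dx, dy, dz], "dr": [wx, wy, wz], "hand": hand}, ...]. A call has exactly 8 rows; each row is the pose to reach, as a shift and turn from the pose measured when the call began; what a row does not reach only later rows make up. Full scale, the value 1, is 0.15 m for a shift and pi/4 rad for a turn. A row lasts 1/10 s, in which the tool goes at most 50 mm and 8.59 degrees, less where a joint would pass 70% of its speed; a pose out of reach is approached as far as the arm can. A call with a number of a shift or a turn outside -1 to 1 is refused whole. A call with a gripper value outside its range is refused whole. The fingers move at their own pace and stop on an object; "newtons" is the grip in N (left out, the last holds). Time passes only in rows, so rows that repeat a pose let the fingers close, or fill a call up. It gives the time, the measured TCP pose, the force and the opening at its end, in the units of the state.
- arm.get_obs(): the state, without advancing time (a new reading comes with each control period).
- arm.read_camera(name): name is "side" or "top" or "wrist"; returns (picture, depth): 400x640x3 uint8, red, green, blue; 400x640 float32, m along the optical axis (not along the pixel's ray), 0 where there is no reading.
- arm.calibration(name): a dict with "K" (3x3 intrinsics, pixels), "D" ([k1, k2, p1, p2, k3] as OpenCV has them; the pictures are not rectified), "origin" and "orientation" of the camera in the world. Camera axes: x right, y down, z forward; pixel columns grow to the right and rows downward; lengths in m; the calibration is good to about 2 mm. A picture is of the moment at which its call begins: read the wrist's pose just before it. calibration takes no time and is no camera call; for the wrist camera it gives the pose at the moment of the call.
- arm.sign_off(): hands the job in, once; it reports no verdict.
The state is a dict: "clock": time; "q": joint angles; "qd": joint speeds; "joint_torque": joint torques, N m; "eef_pos": TCP position; "ee_rot": TCP orientation; "ft_force": force on the tool from outside, world axes, zero at the start; "ft_torque": the same for the moment, N m; "finger_gap": finger opening in m.
Only numpy, scipy, OpenCV 4.12 (cv2) and the standard library are available. Lean on these libraries where they do the work, as an engineer would, in place of code of your own. Each camera call takes 0.05 s, during which the arm holds its last target. There are 200 camera calls.

## Working session

There is one attempt and no reset: what is moved stays moved. The work goes in short steps, Python scripts to look and compute and a tool call to move; the robot and the scene stay as the last step left them, time stands still between calls to the robot, and variables do not carry over. Pictures are saved under pics/ and viewed, about 8 in all and at most 12, crops included, and the job is handed in when it is done.

Besides the shell and the picture viewer there is one more tool, called after "Emit:" as name(argument=value, ...), one argument or row to a line, values as JSON. servo_tool: Moves the arm, as the interface text tells. Its arguments: {"type":"object","properties":{"rows":{"type":"array","items":{"type":"object","properties":{"slide":{"type":"array","items":{"type":"number","minimum":-1,"maximum":1}},"dr":{"type":"array","items":{"type":"number","minimum":-1,"maximum":1}},"hand":{"type":"number"}}}},"newtons":{"type":"number"}},"required":["rows"]}

```bash
mkdir -p pics; ls
cat > h.py <<'E'
import numpy as np, cv2
from station import arm
from scipy.spatial.transform import Rotation as R
def rot(q): return R.from_quat([q[1],q[2],q[3],q[0]]).as_matrix()
def snap(n,f):
    c=arm.calibration(n); p,d=arm.read_camera(n)
    cv2.imwrite('pics/'+f,p[:,:,::-1]); np.savez('pics/'+f+'.npz',p=p,d=d,**{k:np.array(c[k]) for k in c}); return p,d,c
def ray(c,uv):
    n=cv2.undistortPoints(np.array(uv,float).reshape(-1,1,2),np.array(c['K']),np.array(c['D'])).reshape(-1,2)
    r=np.c_[n,np.ones(len(n))]; return np.array(c['origin']), r@rot(c['orientation']).T
def plane(c,uv,z):
    o,r=ray(c,uv); return o+r*((z-o[2])/r[:,2])[:,None]
def proj(c,P):
    Rm=rot(c['orientation']); pc=(np.atleast_2d(P)-np.array(c['origin']))@Rm
    return cv2.projectPoints(pc,np.zeros(3),np.zeros(3),np.array(c['K']),np.array(c['D']))[0].reshape(-1,2)
def st():
    o=arm.get_obs(); print(o['clock'],np.round(o['eef_pos'],4),np.round(rot(o['ee_rot']),3).tolist(),np.round(o['q'],3),np.round(o['ft_force'],1),round(o['finger_gap'],4)); return o
E
python3 - <<'E'
from h import *
st(); print(arm.grip_depth)
p,d,c=snap('top','top1.png'); print(c)
p2,d,c=snap('side','side1.png'); print(c)
E
```

```text
pics
0.0 [0.1903 0.4621 0.3034] [[-0.925, 0.381, -0.0], [0.381, 0.925, -0.001], [0.0, -0.001, -1.0]] [ 1.18   0.213 -0.035  1.324  0.     1.571] [-0.2 -0.1  1. ] 0.0854
0.0539
{'K': array([[373.95479918,   0.        , 323.61323826],
       [  0.        , 373.95479918, 203.42992254],
       [  0.        ,   0.        ,   1.        ]]), 'D': array([0.02554925, 0.        , 0.        , 0.        , 0.        ]), 'origin': array([ 0.48331527, -0.01148253,  1.30121901]), 'orientation': array([ 0.02812689, -0.70663774,  0.70699217, -0.00583545])}
{'K': array([[441.08849393,   0.        , 321.28097998],
       [  0.        , 441.08849393, 197.90381312],
       [  0.        ,   0.        ,   1.        ]]), 'D': array([-0.04640768,  0.        ,  0.        ,  0.        ,  0.        ]), 'origin': array([-0.04267195, -0.8473376 ,  0.95813714]), 'orientation': array([-0.40496775,  0.86030709, -0.28465028,  0.12184843])}
```

View pics/top1.png

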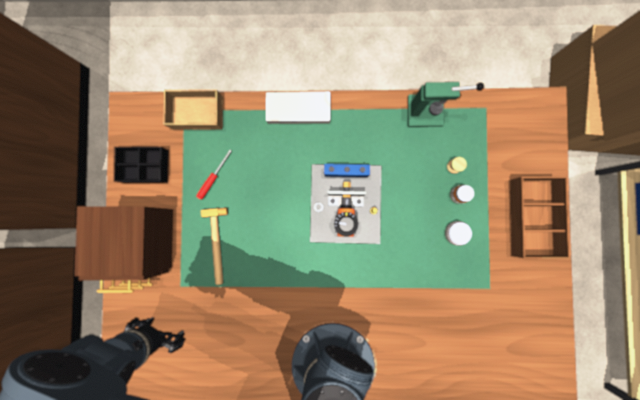

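View pics/side1.png

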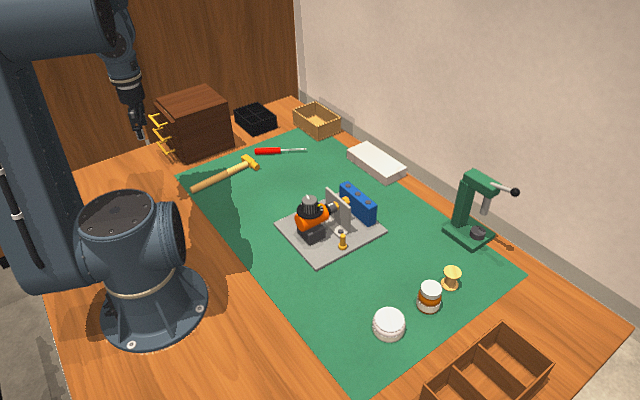

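The top view shows the rig at about (346,203), with the blue block at (346,170) and the collar at (346,224). Rig x points up in the image, roughly along world x. Next I'll measure it.

```bash
cat > m.py <<'E'
from h import *
z=np.load('pics/top1.png.npz'); p=z['p']; c={k:z[k] for k in('K','D','origin','orientation')}
hsv=cv2.cvtColor(p,cv2.COLOR_RGB2HSV)
m=cv2.inRange(hsv,(100,120,60),(125,255,255)); m[:,:300]=0;m[:,400:]=0
v,u=np.nonzero(m); P=plane(c,np.c_[u,v],.09)[:,:2]
r=cv2.minAreaRect(P.astype(np.float32)*1000); print('blue top',r)
# plate: grey, low saturation
m=cv2.inRange(hsv,(0,0,60),(179,45,255)); m[:,:300]=0;m[:,395:]=0;m[:155]=0;m[250:]=0
m=cv2.morphologyEx(m,cv2.MORPH_OPEN,np.ones((3,3)))
n,l,s,ce=cv2.connectedComponentsWithStats(m); i=1+np.argmax(s[1:,4]); v,u=np.nonzero(l==i)
P=plane(c,np.c_[u,v],.012)[:,:2]; r=cv2.minAreaRect(P.astype(np.float32)*1000); print('plate',r, cv2.boxPoints(r))
E
python3 m.py
```

```text
blue top ((650.3363647460938, -47.485191345214844), (139.66175842285156, 39.143577575683594), 89.70523071289062)
plate ((545.3973999023438, -45.83146667480469), (242.06564331054688, 270.2530212402344), 88.70282745361328) [[ 407.5656   -163.77428 ]
 [ 677.7493   -169.89226 ]
 [ 683.2292     72.11134 ]
 [ 413.04547    78.229324]]
```

Emit:
servo_tool(
  rows=[
    {"slide": [0.18, -0.3, 0], "dr": [0, 0, 0], "hand": 100},
    {"slide": [0.36, -0.6, 0], "dr": [0, 0, 0], "hand": 100},
    {"slide": [0.5, -0.9, 0], "dr": [0, 0, 0], "hand": 100},
    {"slide": [0.55, -1, 0], "dr": [0, 0, 0], "hand": 100},
    {"slide": [0.55, -1, 0], "dr": [0, 0, 0], "hand": 100},
    {"slide": [0.55, -1, 0], "dr": [0, 0, 0], "hand": 100},
    {"slide": [0.55, -1, 0], "dr": [0, 0, 0], "hand": 100},
    {"slide": [0.55, -1, 0], "dr": [0, 0, 0], "hand": 100},
  ],
)

```text
clock: 0.9
eef_pos: [0.2725, 0.3128, 0.3033]
ee_rot: [-0.0, 0.194, 0.981, -0.001]
ft_force: [0.4, -0.0, 0.1]
finger_gap: 0.0849
```

Emit:
servo_tool(
  rows=[
    {"slide": [0.18, -0.3, 0], "dr": [0, 0, 0], "hand": 100},
    {"slide": [0.36, -0.6, 0], "dr": [0, 0, 0], "hand": 100},
    {"slide": [0.5, -0.9, 0], "dr": [0, 0, 0], "hand": 100},
    {"slide": [0.55, -1, 0], "dr": [0, 0, 0], "hand": 100},
    {"slide": [0.55, -1, 0], "dr": [0, 0, 0], "hand": 100},
    {"slide": [0.55, -1, 0], "dr": [0, 0, 0], "hand": 100},
    {"slide": [0.55, -1, 0], "dr": [0, 0, 0], "hand": 100},
    {"slide": [0.55, -1, 0], "dr": [0, 0, 0], "hand": 100},
  ],
)

```text
clock: 1.7
eef_pos: [0.3547, 0.1638, 0.3033]
ee_rot: [-0.0, 0.193, 0.981, -0.001]
ft_force: [-0.5, -0.4, -0.8]
finger_gap: 0.0857
```

Emit:
servo_tool(
  rows=[
    {"slide": [0.18, -0.3, 0], "dr": [0, 0, 0], "hand": 100},
    {"slide": [0.36, -0.6, 0], "dr": [0, 0, 0], "hand": 100},
    {"slide": [0.5, -0.9, 0], "dr": [0, 0, 0], "hand": 100},
    {"slide": [0.55, -1, 0], "dr": [0, 0, 0], "hand": 100},
    {"slide": [0.55, -1, 0], "dr": [0, 0, 0], "hand": 100},
    {"slide": [0.55, -1, 0], "dr": [0, 0, 0], "hand": 100},
    {"slide": [0.55, -1, 0], "dr": [0, 0, 0], "hand": 100},
    {"slide": [0.55, -1, 0], "dr": [0, 0, 0], "hand": 100},
  ],
)

```text
clock: 2.5
eef_pos: [0.4369, 0.0148, 0.3033]
ee_rot: [-0.0, 0.192, 0.981, -0.001]
ft_force: [0.5, 0.3, -0.4]
finger_gap: 0.0852
```

Run:
```python
from h import *
st()
p,d,c=snap('wrist','w1.png'); print(c)
```

```text
2.5 [0.4369 0.0148 0.3033] [[-0.927, 0.376, -0.001], [0.376, 0.927, -0.001], [0.0, -0.001, -1.0]] [ 3.40e-02  8.50e-02 -1.87e-01  1.30e+00 -1.00e-03  4.20e-01] [ 0.5  0.3 -0.4] 0.0852
{'K': array([[338.47952999,   0.        , 319.1936222 ],
       [  0.        , 338.47952999, 195.25993351],
       [  0.        ,   0.        ,   1.        ]]), 'D': array([0.01201952, 0.        , 0.        , 0.        , 0.        ]), 'origin': array([0.3635854 , 0.04510029, 0.37293857]), 'orientation': array([0.13095977, 0.81907499, 0.55162191, 0.08762966])}
```

View pics/w1.png

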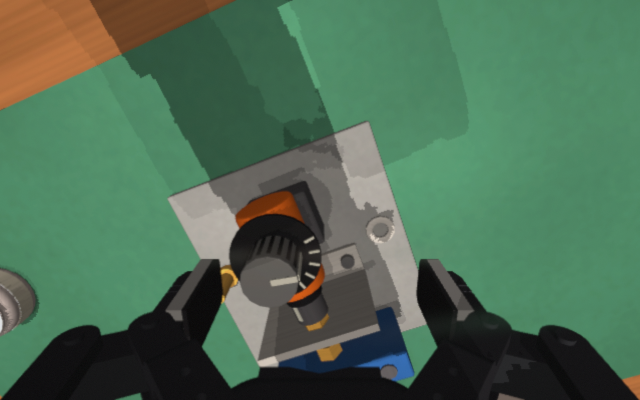

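The wrist view shows the collar top at about (270,281) with its white pointer running to about (296,280). The gap and brass head are at about (328,352).

Run:
```python
from h import *
z=np.load('pics/w1.png.npz'); p=z['p']; d=z['d']; c={k:z[k] for k in('K','D','origin','orientation')}
# collar top by depth height
v,u=np.mgrid[200:330,200:345]; uv=np.c_[u.ravel(),v.ravel()]
o,r=ray(c,uv); P=o+r*d[uv[:,1],uv[:,0]][:,None]
t=(P[:,2]>.152)&(P[:,2]<.162); print(t.sum(),P[t,2].mean())
Q=plane(c,uv[t],.156)[:,:2]; ctr,rad=cv2.minEnclosingCircle((Q*1000).astype(np.float32)); print('collar',ctr,rad,Q.mean(0))
g=p[uv[t][:,1],uv[t][:,0]].min(1); w=g>195; print(w.sum()); W=Q[w]; C=np.array(ctr)/1000
print(np.round((W-C)*1000,1).tolist()[:60])
dv=(W-C).mean(0); print('pointer ang',np.degrees(np.arctan2(dv[1],dv[0])))
# bracket top z .115, blue block top z .09
v,u=np.mgrid[220:385,200:450]; uv=np.c_[u.ravel(),v.ravel()]; o,r=ray(c,uv); P=o+r*d[uv[:,1],uv[:,0]][:,None]
hsv=cv2.cvtColor(p,cv2.COLOR_RGB2HSV)[uv[:,1],uv[:,0]]
t=(P[:,2]>.111)&(P[:,2]<.119)&(hsv[:,1]<60)&(P[:,0]>.54); print('bracket',t.sum(),cv2.minAreaRect((P[t,:2]*1000).astype(np.float32)))
# plate
m=cv2.inRange(cv2.cvtColor(p,cv2.COLOR_RGB2HSV),(0,0,60),(179,45,255))
v,u=np.mgrid[110:330,150:440]; uv=np.c_[u.ravel(),v.ravel()]; o,r=ray(c,uv); P=o+r*d[uv[:,1],uv[:,0]][:,None]
t=(abs(P[:,2]-.012)<.004)&(m[uv[:,1],uv[:,0]]>0); print(cv2.minAreaRect((P[t,:2]*1000).astype(np.float32)))
crop=cv2.resize(p[190:390,200:440],None,fx=3,fy=3,interpolation=cv2.INTER_CUBIC); cv2.imwrite('pics/w1c.png',crop[:,:,::-1])
```

```text
2444 0.15572183668145478
collar (477.4009704589844, -40.50752258300781) 22.450708389282227 [ 0.47677774 -0.04066064]
0
[]
pointer ang nan
bracket 1239 ((578.0812377929688, -44.42088317871094), (120.72721862792969, 10.197938919067383), 88.53499603271484)
((548.33837890625, -43.66423034667969), (239.8119659423828, 269.6758117675781), 88.66934204101562)<stdin>:10: RuntimeWarning: Mean of empty slice.
  ret = um.true_divide(
```

View pics/w1c.png

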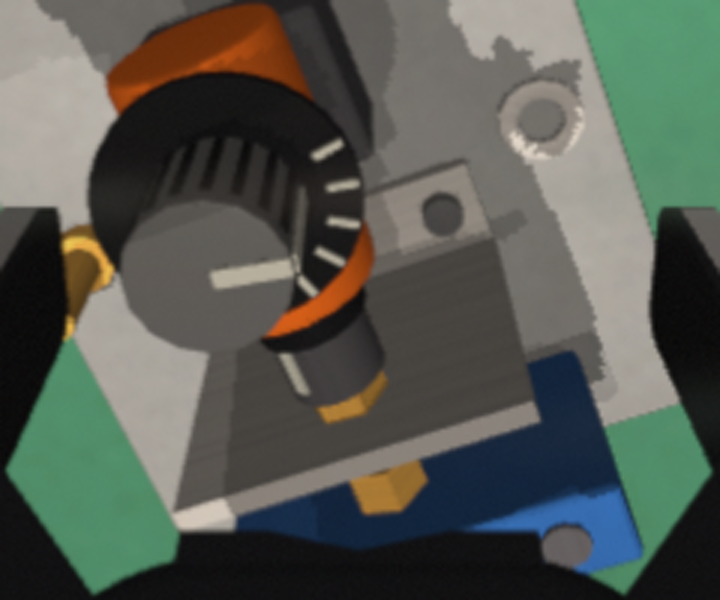

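Run:
```python
from h import *
z=np.load('pics/w1.png.npz'); c={k:z[k] for k in('K','D','origin','orientation')}
f=lambda a:np.array(a)/3+[200,190]
P=plane(c,f([[212,278],[294,264]]),.156)[:,:2]; d=P[1]-P[0]; print(P,np.degrees(np.arctan2(d[1],d[0])))
C=np.array([.4778,-.0413])
T=plane(c,f([[327,150],[344,185],[344,222],[330,257],[308,287]]),.118)[:,:2]-C; print(np.degrees(np.arctan2(T[:,1],T[:,0])),np.hypot(*T.T))
```

```text
[[ 0.47863644 -0.04035681]
 [ 0.48259672 -0.02017471]] 78.89805665370608
[97.04395673 76.67134009 56.70573734 36.30882979 17.01694793] [0.0325427  0.03346506 0.03366837 0.03401683 0.03571395]
```

Emit:
servo_tool(
  rows=[
    {"slide": [0.14, -0.19, 0], "dr": [0, 0, 0], "hand": 100},
    {"slide": [0.273, -0.374, 0], "dr": [0, 0, 0], "hand": 100},
    {"slide": [0.273, -0.374, -0.1], "dr": [0, 0, 0], "hand": 100},
    {"slide": [0.273, -0.374, -0.3], "dr": [0, 0, 0], "hand": 100},
    {"slide": [0.273, -0.374, -0.5], "dr": [0, 0, 0], "hand": 100},
    {"slide": [0.273, -0.374, -0.65], "dr": [0, 0, 0], "hand": 100},
    {"slide": [0.273, -0.374, -0.7], "dr": [0, 0, 0], "hand": 100},
    {"slide": [0.273, -0.374, -0.7], "dr": [0, 0, 0], "hand": 100},
  ],
)

```text
clock: 3.35
eef_pos: [0.4775, -0.041, 0.198]
ee_rot: [-0.001, 0.191, 0.982, -0.001]
ft_force: [0.5, 0.2, 0.4]
finger_gap: 0.0851
```

Emit:
servo_tool(
  rows=[
    {"slide": [0, 0, 0], "dr": [0, 0, 0], "hand": 40},
    {"slide": [0, 0, 0], "dr": [0, 0, 0], "hand": 40},
    {"slide": [0, 0, 0], "dr": [0, 0, 0], "hand": 40},
    {"slide": [0, 0, 0], "dr": [0, 0, 0], "hand": 40},
    {"slide": [0, 0, 0], "dr": [0, 0, 0], "hand": 40},
    {"slide": [0, 0, 0], "dr": [0, 0, 0], "hand": 40},
    {"slide": [0, 0, 0], "dr": [0, 0, 0], "hand": 40},
    {"slide": [0, 0, 0], "dr": [0, 0, 0], "hand": 40},
  ],
  newtons=40,
)

```text
clock: 4.15
eef_pos: [0.4776, -0.0419, 0.1993]
ee_rot: [-0.0, 0.192, 0.981, -0.002]
ft_force: [-6.1, -9.3, 14.1]
finger_gap: 0.0427
```

Emit:
servo_tool(
  rows=[
    {"slide": [0, 0, 0], "dr": [0, 0, -0.12], "hand": 40},
    {"slide": [0, 0, 0], "dr": [0, 0, -0.25], "hand": 40},
    {"slide": [0, 0, 0], "dr": [0, 0, -0.38], "hand": 40},
    {"slide": [0, 0, 0], "dr": [0, 0, -0.51], "hand": 40},
    {"slide": [0, 0, 0], "dr": [0, 0, -0.64], "hand": 40},
    {"slide": [0, 0, 0], "dr": [0, 0, -0.77], "hand": 40},
    {"slide": [0, 0, 0], "dr": [0, 0, -0.89], "hand": 40},
    {"slide": [0, 0, 0], "dr": [0, 0, -0.89], "hand": 40},
  ],
)

```text
clock: 4.95
eef_pos: [0.4777, -0.0421, 0.1995]
ee_rot: [-0.0, 0.517, 0.856, -0.002]
ft_force: [0.1, -1.8, -3.7]
finger_gap: 0.0428
```

Run:
```python
from h import *
o=st(); print(o['ft_torque']); M=rot(o['ee_rot']); print(np.degrees(np.arctan2(M[1,1],M[0,1])))
```

```text
4.95 [ 0.4777 -0.0421  0.1995] [[-0.465, 0.885, -0.002], [0.885, 0.465, -0.002], [-0.001, -0.003, -1.0]] [-0.087  0.219 -0.295  1.058 -0.003  1.   ] [ 0.1 -1.8 -3.7] 0.0428
[-0.20414431 -0.17663429 -0.03905968]
27.730823386415974
```

Emit:
servo_tool(
  rows=[
    {"slide": [0, 0, 0], "dr": [0, 0, -0.12], "hand": 40},
    {"slide": [0, 0, 0], "dr": [0, 0, -0.25], "hand": 40},
    {"slide": [0, 0, 0], "dr": [0, 0, -0.38], "hand": 40},
    {"slide": [0, 0, 0], "dr": [0, 0, -0.51], "hand": 40},
    {"slide": [0, 0, 0], "dr": [0, 0, -0.64], "hand": 40},
    {"slide": [0, 0, 0], "dr": [0, 0, -0.77], "hand": 40},
    {"slide": [0, 0, 0], "dr": [0, 0, -0.89], "hand": 40},
    {"slide": [0, 0, 0], "dr": [0, 0, -0.89], "hand": 40},
  ],
)

```text
clock: 5.75
eef_pos: [0.4778, -0.0422, 0.1995]
ee_rot: [-0.001, 0.779, 0.627, -0.001]
ft_force: [2.3, -2.1, -6.8]
finger_gap: 0.0426
```

Emit:
servo_tool(
  rows=[
    {"slide": [0, 0, 0], "dr": [0, 0, 0], "hand": 100},
    {"slide": [0, 0, 0], "dr": [0, 0, 0], "hand": 100},
    {"slide": [0, 0, 0], "dr": [0, 0, 0], "hand": 100},
    {"slide": [0, 0, 0], "dr": [0, 0, 0], "hand": 100},
    {"slide": [0, 0, 0], "dr": [0, 0, 0], "hand": 100},
    {"slide": [0, 0, 0], "dr": [0, 0, 0], "hand": 100},
    {"slide": [0, 0, 0], "dr": [0, 0, 0], "hand": 100},
    {"slide": [0, 0, 0.1], "dr": [0, 0, 0], "hand": 100},
  ],
)

```text
clock: 6.55
eef_pos: [0.477, -0.0421, 0.2133]
ee_rot: [-0.002, 0.779, 0.628, -0.002]
ft_force: [-0.7, 0.3, 0.9]
finger_gap: 0.0854
```

Emit:
servo_tool(
  rows=[
    {"slide": [0, 0, 0.2], "dr": [0, 0, 0], "hand": 100},
    {"slide": [0, 0, 0.45], "dr": [0, 0, 0], "hand": 100},
    {"slide": [-0.1, 0, 0.6], "dr": [0, 0, 0.15], "hand": 100},
    {"slide": [-0.2, 0, 0.6], "dr": [0, 0, 0.3], "hand": 100},
    {"slide": [-0.2, 0, 0.6], "dr": [0, 0, 0.45], "hand": 100},
    {"slide": [-0.2, 0, 0.6], "dr": [0, 0, 0.6], "hand": 100},
    {"slide": [-0.2, 0, 0.6], "dr": [0, 0, 0.8], "hand": 100},
    {"slide": [-0.2, 0, 0.6], "dr": [0, 0, 0.98], "hand": 100},
  ],
)

```text
clock: 7.35
eef_pos: [0.4469, -0.0421, 0.3033]
ee_rot: [-0.001, 0.483, 0.875, -0.003]
ft_force: [-0.0, 0.2, -0.3]
finger_gap: 0.0854
```

Run:
```python
from h import *
st()
p,d,c=snap('wrist','w2.png')
print(proj(c,[[.4778,-.0415,.156],[.606,-.045,.085]]))
```

```text
7.35 [ 0.4469 -0.0421  0.3033] [[-0.533, 0.846, -0.004], [0.846, 0.533, -0.004], [-0.002, -0.006, -1.0]] [-0.091  0.111 -0.158  1.305 -0.005  0.917] [-0.   0.2 -0.3] 0.0854
[[357.3608841  228.48027924]
 [458.57548715 267.10986571]]
```

View pics/w2.png

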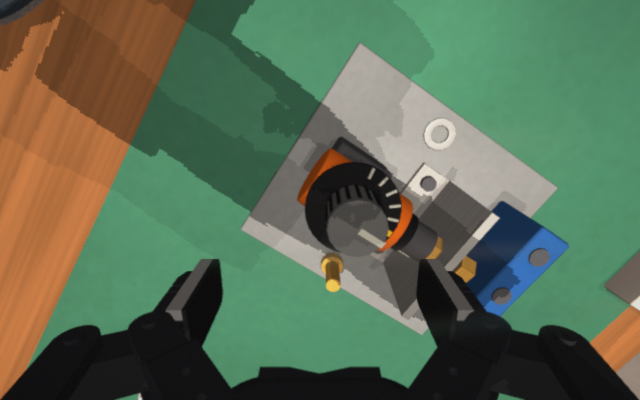

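The pointer now runs from about (358,230) towards (388,246), facing the socket and bracket. I'll measure the angle.

Run:
```python
from h import *
z=np.load('pics/w2.png.npz'); p=z['p']; d=z['d']; c={k:z[k] for k in('K','D','origin','orientation')}
v,u=np.mgrid[180:280,310:420]; uv=np.c_[u.ravel(),v.ravel()]
o,r=ray(c,uv); P=o+r*d[uv[:,1],uv[:,0]][:,None]
t=(abs(P[:,2]-.156)<.005); Q=plane(c,uv[t],.156)[:,:2]; ctr,rad=cv2.minEnclosingCircle((Q*1000).astype(np.float32)); print(ctr,rad)
g=p[uv[t][:,1],uv[t][:,0]].min(1); print(np.percentile(g,[50,90,99])); w=(g>np.median(g)+40)&(np.hypot(*(Q-np.array(ctr)/1000).T)<.0205)
W=Q[w]; vx=cv2.fitLine((W*1000).astype(np.float32),cv2.DIST_L2,0,.01,.01).ravel(); print(w.sum(),vx,np.degrees(np.arctan2(vx[1],vx[0])),W.mean(0))
m=cv2.inRange(cv2.cvtColor(p,cv2.COLOR_RGB2HSV),(18,140,120),(35,255,255)); vv,uu=np.nonzero(m[225:250,380:405]); 
T=plane(c,np.c_[uu+380,vv+225],.118)[:,:2]; print('yellow',len(T),T.mean(0) if len(T) else 0)
v,u=np.mgrid[40:340,240:570]; uv=np.c_[u.ravel(),v.ravel()]; o,r=ray(c,uv); P=o+r*d[uv[:,1],uv[:,0]][:,None]
hsv=cv2.cvtColor(p,cv2.COLOR_RGB2HSV)[uv[:,1],uv[:,0]]
t=(abs(P[:,2]-.115)<.003)&(hsv[:,1]<60)&(P[:,0]>.55); print('bracket',t.sum(),cv2.minAreaRect((P[t,:2]*1000).astype(np.float32)))
t=(abs(P[:,2]-.09)<.004)&(hsv[:,0]>100)&(hsv[:,0]<125)&(hsv[:,1]>120);print('blue',cv2.minAreaRect((P[t,:2]*1000).astype(np.float32)))
t=(P[:,2]>.07)&(abs(P[:,0]-.606)<.02)&(abs(P[:,1]+.045)<.03)&(hsv[:,0]<30)&(hsv[:,1]>120);print('head',t.sum(),P[t].min(0),P[t].max(0))
```

```text
(477.8478088378906, -40.852447509765625) 23.032373428344727
[ 82.  93. 147.]
164 [ 9.9977928e-01 -2.1008529e-02  4.8921432e+02 -4.2519550e+01] -1.2037885 [ 0.48921433 -0.04251955]
yellow 27 [ 0.51481495 -0.0426943 ]
bracket 980 ((578.21484375, -44.291534423828125), (119.51362609863281, 9.656585693359375), 89.07540893554688)
blue ((655.3527221679688, -19.14574432373047), (95.61791229248047, 36.14069747924805), 88.7013931274414)
head 345 [ 0.59729868 -0.05161222  0.08639789] [ 0.61524844 -0.03142457  0.0993908 ]
```

The collar is at 6: the pointer measures -1.2° against a rig yaw of about -1.3°, and the yellow tick lines up. The bolt head is at about (0.606, -0.045). Now moving above the gap.

Emit:
servo_tool(
  rows=[
    {"slide": [0.15, 0, 0], "dr": [0, 0, 0.12], "hand": 60},
    {"slide": [0.3, 0, 0], "dr": [0, 0, 0.25], "hand": 60},
    {"slide": [0.5, 0, 0], "dr": [0, 0, 0.38], "hand": 60},
    {"slide": [0.7, 0, 0], "dr": [0, 0, 0.51], "hand": 60},
    {"slide": [0.85, 0, 0], "dr": [0, 0, 0.65], "hand": 60},
    {"slide": [1, 0, 0], "dr": [0, 0, 0.8], "hand": 60},
    {"slide": [1, -0.02, 0], "dr": [0, 0, 0.95], "hand": 60},
    {"slide": [1, -0.02, 0], "dr": [0, 0, 1], "hand": 60},
  ],
)

```text
clock: 8.2
eef_pos: [0.5974, -0.0453, 0.3027]
ee_rot: [0.0, 0.106, 0.994, -0.003]
ft_force: [-0.9, -0.0, 0.6]
finger_gap: 0.0511
```

Emit:
servo_tool(
  rows=[
    {"slide": [0.07, 0, 0], "dr": [0, 0, 0.1], "hand": 60},
    {"slide": [0.07, 0, 0], "dr": [0, 0, 0.2], "hand": 60},
    {"slide": [0.07, 0, 0], "dr": [0, 0, 0.255], "hand": 60},
    {"slide": [0.07, 0, -0.1], "dr": [0, 0, 0.255], "hand": 60},
    {"slide": [0.07, 0, -0.25], "dr": [0, 0, 0.255], "hand": 60},
    {"slide": [0.07, 0, -0.33], "dr": [0, 0, 0.255], "hand": 60},
    {"slide": [0.07, 0, -0.33], "dr": [0, 0, 0.255], "hand": 60},
    {"slide": [0.07, 0, -0.33], "dr": [0, 0, 0.255], "hand": 60},
  ],
)

```text
clock: 9.0
eef_pos: [0.608, -0.0453, 0.2537]
ee_rot: [0.0, 0.006, 1.0, -0.003]
ft_force: [0.5, 0.7, 0.5]
finger_gap: 0.0516
```

Run:
```python
from h import *
st()
p,d,c=snap('wrist','w3.png')
print(proj(c,[[.606,-.045,.097],[.608,-.045,.085]]))
```

```text
9.0 [ 0.608  -0.0453  0.2537] [[-1.0, 0.013, 0.001], [0.013, 1.0, -0.006], [-0.001, -0.006, -1.0]] [-0.072  0.454  0.176  1.292 -0.006 -0.059] [0.5 0.7 0.5] 0.0516
[[320.52047388 199.13488298]
 [320.59224467 196.45874088]]
```

View pics/w3.png

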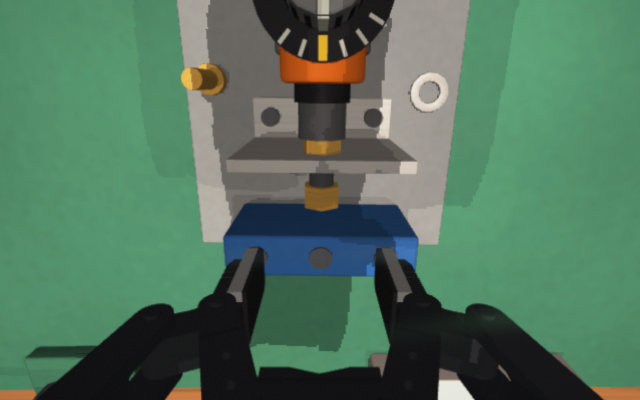

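The head is at about (321,195), within a pixel of the prediction and midway between the fingers. The pointer sits over the yellow tick. Descending now.

Emit:
servo_tool(
  rows=[
    {"slide": [0, 0, -0.12], "dr": [0, 0, 0], "hand": 60},
    {"slide": [0, 0, -0.25], "dr": [0, 0, 0], "hand": 60},
    {"slide": [0, 0, -0.4], "dr": [0, 0, 0], "hand": 60},
    {"slide": [0, 0, -0.53], "dr": [0, 0, 0], "hand": 60},
    {"slide": [0, 0, -0.65], "dr": [0, 0, 0], "hand": 60},
    {"slide": [0, 0, -0.74], "dr": [0, 0, 0], "hand": 60},
    {"slide": [0, 0, -0.76], "dr": [0, 0, 0], "hand": 60},
    {"slide": [0, 0, -0.76], "dr": [0, 0, 0], "hand": 60},
  ],
)

```text
clock: 9.85
eef_pos: [0.6085, -0.0453, 0.1407]
ee_rot: [0.001, 0.006, 1.0, -0.003]
ft_force: [-0.5, 0.9, 1.7]
finger_gap: 0.0512
```

Emit:
servo_tool(
  rows=[
    {"slide": [0, 0, 0], "dr": [0, 0, 0], "hand": 20},
    {"slide": [0, 0, 0], "dr": [0, 0, 0], "hand": 20},
    {"slide": [0, 0, 0], "dr": [0, 0, 0], "hand": 15},
    {"slide": [0, 0, 0], "dr": [0, 0, 0], "hand": 15},
    {"slide": [0, 0, 0], "dr": [0, 0, 0], "hand": 15},
    {"slide": [0, 0, 0], "dr": [0, 0, 0], "hand": 15},
    {"slide": [0, 0, 0], "dr": [0, 0, 0], "hand": 15},
    {"slide": [0, 0, 0], "dr": [0, 0, 0], "hand": 15},
  ],
  newtons=60,
)

```text
clock: 10.65
eef_pos: [0.6092, -0.045, 0.1422]
ee_rot: [0.002, 0.006, 1.0, -0.003]
ft_force: [-1.6, 3.4, 8.1]
finger_gap: 0.0235
```

Run:
```python
from h import *
o=st(); print(o['ft_torque'])
```

```text
10.65 [ 0.6092 -0.045   0.1422] [[-1.0, 0.013, 0.004], [0.013, 1.0, -0.005], [-0.004, -0.005, -1.0]] [-0.072  0.509 -0.025  1.032 -0.005 -0.059] [-1.6  3.4  8.1] 0.0235
[ 0.64891229  0.39445627 -0.04423976]
```

The gap of 23.5 mm matches the 24 mm across flats. I'll hold, then compare pictures over time.

Run:
```python
from h import *
snap('wrist','w4.png'); snap('side','s4.png')
```

Emit:
servo_tool(
  rows=[
    {"slide": [0, 0, 0], "dr": [0, 0, 0], "hand": 15},
    {"slide": [0, 0, 0], "dr": [0, 0, 0], "hand": 15},
    {"slide": [0, 0, 0], "dr": [0, 0, 0], "hand": 15},
    {"slide": [0, 0, 0], "dr": [0, 0, 0], "hand": 15},
    {"slide": [0, 0, 0], "dr": [0, 0, 0], "hand": 15},
    {"slide": [0, 0, 0], "dr": [0, 0, 0], "hand": 15},
    {"slide": [0, 0, 0], "dr": [0, 0, 0], "hand": 15},
    {"slide": [0, 0, 0], "dr": [0, 0, 0], "hand": 15},
  ],
)

```text
clock: 11.55
eef_pos: [0.6092, -0.045, 0.1423]
ee_rot: [0.002, 0.006, 1.0, -0.003]
ft_force: [-2.0, 0.8, 0.4]
finger_gap: 0.0232
```

Emit:
servo_tool(
  rows=[
    {"slide": [0, 0, 0], "dr": [0, 0, 0], "hand": 15},
    {"slide": [0, 0, 0], "dr": [0, 0, 0], "hand": 15},
    {"slide": [0, 0, 0], "dr": [0, 0, 0], "hand": 15},
    {"slide": [0, 0, 0], "dr": [0, 0, 0], "hand": 15},
    {"slide": [0, 0, 0], "dr": [0, 0, 0], "hand": 15},
    {"slide": [0, 0, 0], "dr": [0, 0, 0], "hand": 15},
    {"slide": [0, 0, 0], "dr": [0, 0, 0], "hand": 15},
    {"slide": [0, 0, 0], "dr": [0, 0, 0], "hand": 15},
  ],
)

```text
clock: 12.35
eef_pos: [0.6092, -0.045, 0.1423]
ee_rot: [0.002, 0.006, 1.0, -0.003]
ft_force: [-2.1, 2.0, -0.7]
finger_gap: 0.0233
```

Run:
```python
from h import *
st(); p,d,c=snap('wrist','w5.png'); s,_,_=snap('side','s5.png')
a=np.load('pics/w4.png.npz')['p']; df=np.abs(p.astype(int)-a).max(2); v,u=np.nonzero(df>40); print(len(v), (u.min(),u.max(),v.min(),v.max()) if len(v) else '')
print(proj(c,[[.606,-.045,.097],[.478,-.0415,.156],[.55,-.044,.095]]))
both=np.hstack([a[:,160:480],p[:,160:480]]); cv2.imwrite('pics/w45.png',both[:,:,::-1])
```

```text
12.35 [ 0.6092 -0.045   0.1423] [[-1.0, 0.013, 0.004], [0.013, 1.0, -0.005], [-0.004, -0.005, -1.0]] [-0.072  0.509 -0.025  1.032 -0.005 -0.059] [-2.1  2.  -0.7] 0.0233
105 (np.int64(162), np.int64(484), np.int64(3), np.int64(252))
[[ 318.88525139  287.83230325]
 [ 333.37505727 -450.01550222]
 [ 319.76658143  144.59335394]]
```

View pics/w45.png

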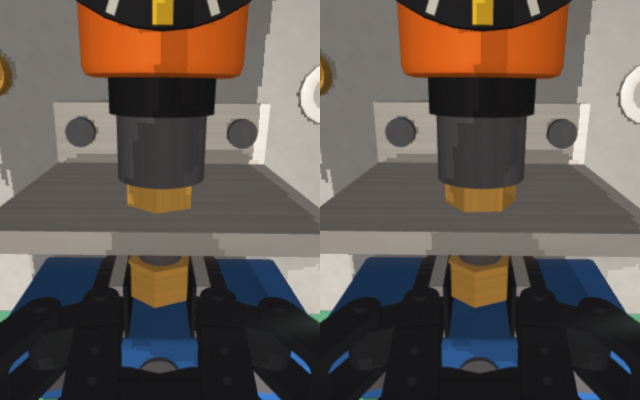

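The head looks the same in both frames, about (160,280) and (478,280), clamped by the pads. Meanwhile the nut at about (160,198) and (480,198) has turned on. The bolt is held, so I'll hand in.

```bash
python3 -c "
from h import *
print(arm.sign_off())"
```

```text
the job is handed in; nothing more can be done
None
```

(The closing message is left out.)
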